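# Fetch the square paddle and slide the tool tray to the bench stop

## Robot

A 6-joint arm with a two-finger parallel gripper is mounted at the origin on a cart in front of the work surface, level with it; the furniture and walls round the work are solid. World frame = base frame: x ahead of the robot, y to its left, z up, the work surface at z = 0. Lengths are in m, angles in degrees, forces in N, time in s.
With the tool pointing down it reaches from about 0.275 to 0.725 m from the base axis. Payload 5.6 kg.
Tool frame: the origin (TCP) lies between the finger pads; the fingertips stand 22 mm ahead of it and the grasp point (between the pads) lies 3 mm ahead of it; z points along the fingers, y is the direction in which the jaws open and shut (so a half turn about z gives the same grasp; the last joint's range is limited). The gripper opens to 85 mm and grips with 20 to 120 N. Pads are 22 mm wide; open, the fingers measure 114 mm over their backs; the gripper's body (76 mm by 85 mm) begins 54 mm behind the grasp point. The pads swing forward as they close: fully open they stand 13 mm farther back than shut.
Start: joints at [-53.996, 14.616, 6.199, 0, -81.583, -16.306], TCP at [0.185, -0.518, 0.253] pointing down, gripper open.
Joint ranges: [-168.99, 168.99], [-69.2, 112.95], [-62.41, 85.93], [-164.36, 98.24], [-168.68, -3.75], [-174.98, 174.98]. Speed limits (degrees/s): [147.25, 147.25, 180, 180, 180, 180].

## Interface

Orientations are given as [roll, pitch, yaw] about the fixed x, y, z axes, in that order (R = Rz(yaw) Ry(pitch) Rx(roll)).
In Python, from rig import robot gives the robot as it stands.
- The arm moves only by the tool drive_tool, never from a script. Its arguments are lists of equal length, an entry for each row: "offset": the shift along the tool's x, y, z in m, a list of three; "yaw": the turn about the tool's z in rad; "hand": the opening, from -1 (shut) to 1 (fully open). A call has 1 to 12 rows; each row is the pose to reach, as a shift and turn from the pose commanded when the call began, along the tool's axes at that moment; what a row does not reach only later rows make up. A row lasts 1/12 s, in which the tool goes at most 41.7 mm and 7.16 degrees, less where a joint would pass 70% of its speed; a pose out of reach is approached as far as the arm can. A call with a gripper value outside its range is refused whole. The fingers move at their own pace and stop on an object; "squeeze" is the grip in N (left out, the last holds). Time passes only in rows, so rows that repeat a pose let the fingers close. It gives the time, the measured TCP pose, the force and the opening at its end, in the units of the state.
- robot.observe(): the state, without advancing time (a new reading comes with each control period).
- robot.capture(name): name is "side" or "top" or "wrist"; returns a dict with "frame" (400x640x3 uint8, red, green, blue), "fx", "fy", "cx", "cy" (pixels), "distortion" ([k1, k2, p1, p2, k3] as OpenCV has them; the pictures are not rectified), "rvec" (rotation vector, rad) and "tvec" (3), from world to camera coordinates, as OpenCV has them. Camera axes: x right, y down, z forward; pixel columns grow to the right and rows downward; lengths in m; the calibration is good to about 2 mm. A picture is of the moment at which its call begins. There is no depth.
- robot.sign_off(): hands the job in, once; it reports no verdict.
The state is a dict: "t": time; "joints": joint angles; "joint_velocities": joint speeds; "joint_torque": joint torques, N m; "tool_pos": TCP position; "tcp_rot": TCP orientation; "wrist_force": force on the tool from outside, world axes, zero at the start; "ft_torque": the same for the moment, N m; "width": opening from 0.0 (shut) to 1.0 (fully open).
Only numpy, scipy, OpenCV 4.12 (cv2) and the standard library are available. Lean on these libraries where they do the work, as an engineer would, in place of code of your own. Each camera call takes 0.05 s, during which the arm holds its last target. There are 200 camera calls.

## Task

Take the square-bladed wooden paddle out of the crate, leaving the other beaters in it, and lay it flat in the grey tray. Then slide the loaded tray along the worktop, without lifting it, round the brush jar and into the corner of the L-shaped bench stop, close against both battens with its tab pointing away from the short batten, and let go. Do not touch the brush jar or the dotted pot in front of it.

Things in the scene. Friction and masses are not known exactly. Their poses are not given: they have to be found in the camera images.
- square_paddle_mid (a point): Centre (half-way along, half-way up) of the square-bladed paddle, light wood, 160 mm long, 24 mm thick, 0.1 kg, lying flat. Its x axis runs along it from handle to blade: the rectangular blade is 50 mm wide, from x = +14 to +80 mm; the handle is 22 mm wide, from x = -80 to +14 mm. The point itself lies in the handle, where it can be gripped; the centre of mass is about 16 mm toward the blade. z is up.
- round_paddle_mid (a point): Centre of the round-bladed paddle (not wanted), same wood, handle (22 mm wide) and length; disc blade 66 mm across on its +x end.
- beater_bar_mid (a point): Centre of the plain beater bar (not wanted), same wood, 160 x 34 x 24 mm, long along its x.
- crate: Open wooden crate, fixed. Origin at the centre of its underside. Outside 262 (x) x 248 (y) x 50 mm high, walls and floor 6 mm. The two paddles and the bar lie side by side on its floor, roughly along its x, about 72 mm apart from middle to middle in an order that varies; two flat wooden modelling tools, 7 mm high, lie across its two ends.
- tray: Loose grey plastic tool tray, 0.35 kg, behind the brush jar. Origin at the centre of its underside. Outside 100 (x) x 200 (y) mm, walls 30 mm high, 6 mm thick, floor 6 mm. A fixed drawer chest stands behind it: front at world x = 0.72 m from y = 0.09 to 0.34 m, 0.2 m high, knobs reaching out to x = 0.71 m. The worktop's left edge is at y = 0.35 m.
- tray_tab (a point): Grip point, 62 mm above the worktop, of the upright tab in the middle of the tray's +y (left) end; in the tray's frame at x = 0, y = +97 mm. Axes as the tray's. The tab is 50 mm wide along x and 12 mm thick along y (y = +91 to +103 mm); its top is 80 mm above the worktop. The tray turns with a gripper that holds the tab.
- stop_seat (a point): Where the tray's origin lies when it touches both battens of the bench stop (dark wood, fixed, 22 mm high, 20 mm wide); axes as the tray's when home. Long batten along y on the robot's side: inner face at x = -50 mm, from y = -120 to +100 mm. Short batten along x at the right end: inner face at y = -100 mm, from x = -50 to +50 mm. Far (+x) and left (+y) sides are open.
- brush_jar: Fixed jar of brushes, 92 mm across, always in the same place: its axis stands at world x = 0.480, y = -0.050 m, while the origin lies on the worktop about 8 mm farther in x and 5 mm farther right; the jar is 113 mm high and the brushes lean out above it. It stands between the tray's start and the worktop in front of the robot. Not to be touched.
- pot_mid (a point): Centre of the loose stoneware pot with pale dots, 82 mm across, 70 mm high, standing in front of the brush jar. Not to be touched. A fixed lidded jar, also 70 mm high, stands to its left by the worktop's front edge.

How it is judged (in metres and radians):
On the way, in this order (a step that is already met when the one before it is completed fails the run):
1. the square-bladed paddle is lifted clear of the crate (height (world z) of square_paddle_mid above 0.075 m), for 0.1 s.
2. it lies flat in the tray, released (x of square_paddle_mid in the frame of tray between -0.03 and 0.03 m and y of square_paddle_mid in the frame of tray between -0.035 and 0.035 m and z of square_paddle_mid in the frame of tray below 0.023 m and contact force between the fingers and square_paddle below 0.1 N), for 0.2 s.
At the end, for the whole second after the job is handed in: The square-bladed paddle lies flat on the tray's floor, released; the tray stands flat and at rest, within 18 mm of where it touches both battens of the stop and within 0.1 rad of square to them, tab on the open left side; the round-bladed paddle and the bar are still inside the crate (all of step 2 and x of round_paddle_mid in the frame of crate between -0.13 and 0.13 m and y of round_paddle_mid in the frame of crate between -0.125 and 0.125 m and height (world z) of each of round_paddle_mid, beater_bar_mid below 0.05 m and x of beater_bar_mid in the frame of crate between -0.13 and 0.13 m and y of beater_bar_mid in the frame of crate between -0.125 and 0.125 m and horizontal distance between tray and stop_seat below 0.018 m and angle between the x axis of tray and the x axis of stop_seat, either way round below 0.1 rad and y of tray_tab in the frame of stop_seat above 0 m and height (world z) of tray below 0.005 m and linear speed of each of tray, square_paddle below 0.02 m/s).
It fails at once if the brush jar is touched by the tray or the robot (contact force between any of tray, the arm, the fingers and brush_jar above 0.3 N).
It fails at once if the tray is lifted or tipped off the worktop (height (world z) of tray above 0.015 m or angle between tray's own z axis and vertical above 0.15 rad).
It fails at once if the pot is touched by the tray or the robot, or moved (contact force between any of tray, the arm, the fingers and pot above 0.3 N or distance of pot_mid from where it was at the start of the episode above 0.008 m).
It fails at once if another beater is lifted out of the crate (height (world z) of any of round_paddle_mid, beater_bar_mid above 0.075 m).
It also fails if it takes over 53 s, if anything falls off the work surface, if the arm or the gripper's body presses on something with over 40 N, if the wrist force passes 120 N, or if a joint passes its speed limit or range.

## Working session

There is one attempt and no reset: what is moved stays moved. The work goes in short steps, Python scripts to look and compute and a tool call to move; the robot and the scene stay as the last step left them, time stands still between calls to the robot, and variables do not carry over. Pictures are saved under pics/ and viewed, about 8 in all and at most 12, crops included, and the job is handed in when it is done.

Besides the shell and the picture viewer there is one more tool, called after "Request:" as name(argument=value, ...) on one line, values as JSON. drive_tool: Moves the arm, as the interface text tells. Its arguments: {"type":"object","properties":{"offset":{"type":"array","items":{"type":"array","items":{"type":"number"}}},"yaw":{"type":"array","items":{"type":"number"}},"hand":{"type":"array","items":{"type":"number"}},"squeeze":{"type":"number"}},"required":["offset","yaw","hand"]}

```bash
mkdir -p pics
cat > h.py <<'E'
import numpy as np, cv2
from rig import robot
def cap(n,f=None):
    c=robot.capture(n)
    if f: cv2.imwrite('pics/'+f,c['frame'][:,:,::-1])
    return c
def K(c): return np.array([[c['fx'],0,c['cx']],[0,c['fy'],c['cy']],[0,0,1.]])
def ray(c,uv,z):
    "pixels -> world points on plane z"
    p=cv2.undistortPoints(np.array(uv,float).reshape(-1,1,2),K(c),np.array(c['distortion'])).reshape(-1,2)
    R=cv2.Rodrigues(np.array(c['rvec'],float))[0]; t=np.array(c['tvec'],float).ravel()
    o=-R.T@t; d=np.c_[p,np.ones(len(p))]@R
    return o+d*((z-o[2])/d[:,2])[:,None]
def proj(c,P):
    return cv2.projectPoints(np.array(P,float).reshape(-1,1,3),np.array(c['rvec'],float),np.array(c['tvec'],float),K(c),np.array(c['distortion']))[0].reshape(-1,2)
E
python3 - <<'E'
from h import *
import pickle
a=cap('top','top0.png');b=cap('side','side0.png')
pickle.dump((a,b),open('c0.pkl','wb'))
for c in (a,b):
    R=cv2.Rodrigues(np.array(c['rvec'],float))[0]; print((-R.T@np.array(c['tvec']).ravel()).round(3),R[2].round(3))
print(robot.observe())
E
```

```text
[ 0.283 -0.104  1.031] [ 0.216  0.018 -0.976]
[0.227 0.647 0.642] [ 0.279 -0.772 -0.571]
{'t': 0.1, 'joints': array([-5.39931564e+01,  1.46508278e+01,  6.13859299e+00, -2.27084904e-02,
       -8.15850113e+01, -1.63064653e+01]), 'joint_velocities': array([-0.0632594 , -0.07806714,  0.14702036,  0.12019156, -0.0153292 ,
       -0.08725811]), 'joint_torque': array([-1.87064892e-03, -3.87603307e+01,  2.38474739e+01,  5.37791535e+00,
       -3.78951911e-03, -1.78223772e-06]), 'tool_pos': array([ 0.18531305, -0.51740843,  0.25248287]), 'tcp_rot': array([ 1.79900359e+02, -5.74952770e-03, -1.60302959e+02]), 'wrist_force': array([ 0.29630054, -0.34164964, -0.51992279]), 'ft_torque': array([-0.00123577,  0.04540166, -0.04543191]), 'width': 1.0007734292528725}
```

View pics/top0.png

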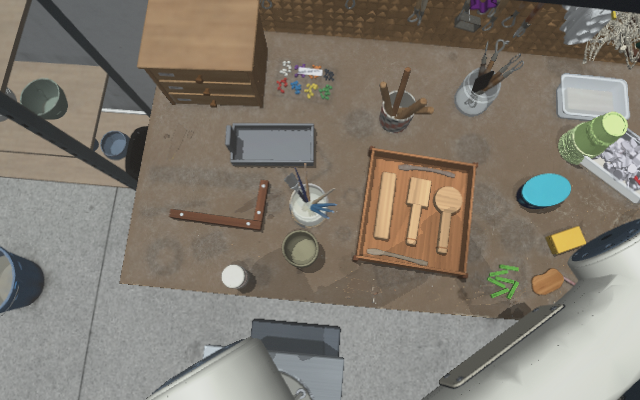

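View pics/side0.png

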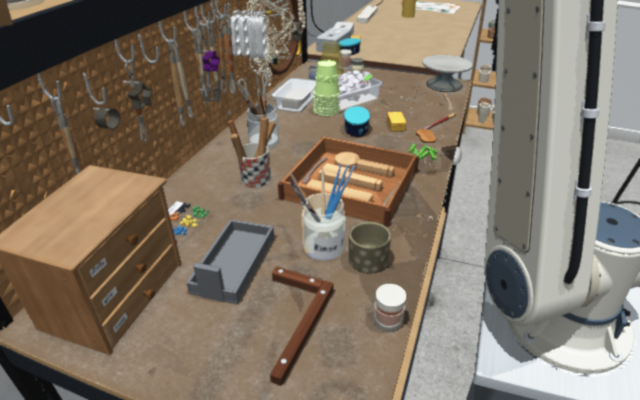

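The top view shows the bar at (385,205), the square paddle at (417,210) and the round paddle at (447,217). The tray is at (273,144) with its tab to the left. The stop corner is at (262,225), the jar at (308,203) and the pot at (301,250). The side view agrees.

```bash
cat > m.py <<'E'
from h import *
import pickle
a,b=pickle.load(open('c0.pkl','rb'))
f=a['frame']; hsv=cv2.cvtColor(f,cv2.COLOR_RGB2HSV)
def rect(P): 
    (cx,cy),(w,h),an=cv2.minAreaRect((P[:,:2]*1000).astype(np.float32)); return np.round([cx,cy,w,h,an],1)
def comp(mask,seed,box):
    m=np.zeros_like(mask);x0,y0,x1,y1=box;m[y0:y1,x0:x1]=mask[y0:y1,x0:x1]
    n,l,st,ce=cv2.connectedComponentsWithStats(m)
    k=1+np.argmax(st[1:,4]); mm=(l==k).astype(np.uint8)
    c=max(cv2.findContours(mm,0,cv2.CHAIN_APPROX_NONE)[0],key=len).reshape(-1,2); return mm,c
for n,(u,v) in dict(pad=(414,230),bar=(385,205),floor=(400,215),tray=(280,144),rim=(233,150),bat=(215,220),bat2=(264,200),top=(135,230)).items(): print(n,hsv[v,u],f[v,u])
sm=cv2.inRange(hsv,(8,60,170),(25,150,255))
out=f.copy()
for n,box in dict(bar=(370,165,402,245),sq=(402,170,434,250),rd=(432,180,468,260)).items():
    mm,c=comp(sm,None,box); W=ray(a,c,0.03); print(n,len(c),rect(W)); out[mm>0]=(255,0,255)
    if n=='sq':
        ys,xs=np.nonzero(mm); P=ray(a,np.c_[xs,ys],.03)[:,:2]; m=P.mean(0); ev=np.linalg.svd(P-m,full_matrices=0)[2][0]; ev*=np.sign(ev[0])
        s=(P-m)@ev; q=(P-m)@[-ev[1],ev[0]]
        print('sq mean',m,'dir',np.degrees(np.arctan2(ev[1],ev[0])),s.min(),s.max())
        for lo in np.arange(-.09,.07,.02):
            k=(s>lo)&(s<lo+.02); 
            if k.any(): print(round(lo,3),q[k].min().round(4),q[k].max().round(4), q[k].mean().round(4))
gm=cv2.inRange(f,(60,60,60),(140,140,145))&cv2.inRange(hsv,(90,10,60),(130,90,140))
mm,c=comp(gm,None,(215,110,330,175)); print('tray',rect(ray(a,c,.03))); out[mm>0]=(0,255,0)
dm=cv2.inRange(hsv,(0,110,50),(12,255,150))
mm,c=comp(dm,None,(160,170,280,240)); ys,xs=np.nonzero(mm);W=ray(a,c,.022);out[mm>0]=(0,255,255)
print('bat',rect(W),len(xs)); ap=cv2.approxPolyDP(c.reshape(-1,1,2),3,True).reshape(-1,2); print(np.c_[ap,(ray(a,ap,.022)[:,:2]*1000).round(1)])
cv2.imwrite('pics/m.png',cv2.resize(out[100:290,140:500,::-1],None,fx=2.2,fy=2.2,interpolation=cv2.INTER_NEAREST))
E
python3 m.py
```

```text
pad [ 17  92 221] [221 186 141]
bar [ 17  89 223] [223 190 145]
floor [ 13 128 171] [171 122  85]
tray [103  16 140] [131 136 140]
rim [ 0  0 56] [56 56 56]
bat [ 10 113 104] [104  74  58]
bat2 [ 10 110 102] [102  73  58]
top [ 17  58 128] [128 115  99]
bar 393 [ 508.5 -235.8  191.5   58.5    1.1]
sq 282 [ 507.8 -304.1  173.3   74.2    2.8]
sq mean [ 0.52432872 -0.30344726] dir -0.9326960708116863 -0.10423604072076448 0.07031794705306811
-0.09 -0.0145 0.0178 0.0042
-0.07 -0.013 0.0164 0.0034
-0.05 -0.0353 0.0138 -0.0055
-0.03 -0.0375 0.0365 -0.0111
-0.01 -0.034 0.0379 0.0011
0.01 -0.0349 0.0392 0.0014
0.03 -0.0344 0.0405 0.0017
0.05 -0.0334 0.0417 0.0013
rd 228 [ 500.6 -374.3   66.7  165.2   85. ]
tray [633.5  53.9  97.3 198.4   5. ]
bat [486.3 164.8 216.1 116.5  87.6] 870
[[267.  182.  537.   55.7]
 [261.  180.  540.6  70.6]
 [266.  187.  524.6  56.6]
 [260.  185.  528.2  71.5]
 [256.  221.  441.   70.3]
 [171.  210.  448.9 274.6]
 [170.  216.  434.4 274.6]
 [259.  228.  425.2  61.3]]
```

View pics/m.png

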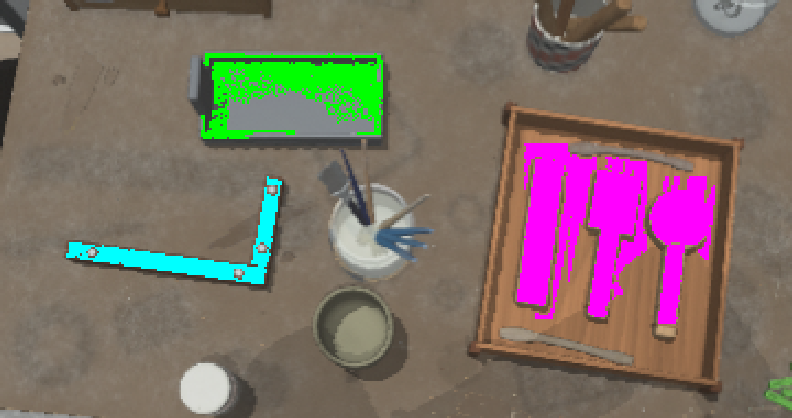

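The picture shows the tray and batten masks fit. The paddle mask leaks onto the crate floor, so I'm tightening it and fitting the edges.

```bash
cat > m2.py <<'E'
import io,contextlib
with contextlib.redirect_stdout(io.StringIO()): from m import *
def line(P): vx,vy,x,y=cv2.fitLine(P[:,:2].astype(np.float32),cv2.DIST_HUBER,0,.001,.001).ravel(); return np.array([x,y]),np.array([vx,vy])
print(f[215,404],hsv[215,404],hsv[180,395],hsv[195,418],hsv[235,414])
for S in (98,106):
  sm=cv2.inRange(hsv,(8,50,190),(25,S,255))
  for n,box in dict(bar=(370,165,402,245),sq=(402,170,434,250),rd=(432,180,468,260)).items():
    mm,c=comp(sm,None,box); print(S,n,rect(ray(a,c,.03)))
    if n=='sq':
        ys,xs=np.nonzero(mm); P=ray(a,np.c_[xs,ys],.03)[:,:2]
        h=P[P[:,0]<.505]; p,v=line(h); v*=np.sign(v[0]); s=(P-p)@v;q=(P-p)@[-v[1],v[0]]
        print('handle dir',np.degrees(np.arctan2(v[1],v[0])),'mid',p+v*(s.min()+s.max())/2,'len',np.ptp(s))
        for lo in np.arange(s.min(),s.max(),.02):
            k=(s>=lo)&(s<lo+.02); print(round(lo-(s.min()+s.max())/2,3),q[k].min().round(4),q[k].max().round(4))
mm,c=comp(gm,None,(215,110,330,175)); R=ray(a,c,.03)[:,:2]
print('tray box\n',cv2.boxPoints(cv2.minAreaRect((R*1000).astype(np.float32))).round(1))
# batten edges
mm,c=comp(dm,None,(160,170,280,240)); R=ray(a,c,.022)
u=c[:,0];v=c[:,1]
lo=R[(u>178)&(u<250)]; 
mid=R[(u>178)&(u<250)]; p,d=line(mid); up=mid[(mid[:,:2]-p)@[-d[1],d[0]]*(np.sign(-d[1]) or 1)>0]
for nm,k in (('L',(u>178)&(u<250)),('S',(v>189)&(v<218)&(u>250))):
    M=R[k]; p,d=line(M); n=np.array([-d[1],d[0]]); s=(M[:,:2]-p)@n
    for sg in (1,-1):
        q,e=line(M[s*sg>0]); e*=np.sign(e[np.argmax(abs(e))]); print(nm,q.round(4),np.degrees(np.arctan2(e[1],e[0])).round(2))
# side-view
cv2.imwrite('pics/x.png',f)
E
python3 m2.py
```

```text
[166 119  83] [ 13 127 166] [ 16  97 157] [ 16  95 214] [ 17  92 219]
98 bar [ 506.9 -227.8   29.4  155.4   86. ]
98 sq [ 504.7 -301.4   47.3  143.8   84. ]
handle dir -6.059459 mid [ 0.50477998 -0.30062459] len 0.14382181578716702
-0.072 -0.0092 0.009
-0.052 -0.0094 0.0095
-0.032 -0.0094 0.0094
-0.012 -0.0089 0.0096
0.008 -0.0243 0.0229
0.028 -0.0242 0.0227
0.048 -0.0244 0.0222
0.068 -0.0227 0.0229
98 rd [ 534.3 -374.8   55.2   60.2    9.2]
106 bar [ 506.9 -227.8   29.4  155.4   86. ]
106 sq [ 504.3 -301.4   47.3  144.8   84. ]
handle dir -6.132064 mid [ 0.50441903 -0.30061757] len 0.14487802321776155
-0.072 -0.0092 0.009
-0.052 -0.0094 0.0095
-0.032 -0.0094 0.0094
-0.012 -0.0088 0.0096
0.008 -0.0242 0.0229
0.028 -0.0241 0.0228
0.048 -0.0243 0.0223
0.068 -0.0229 0.023
106 rd [ 533.5 -375.8   55.5   60.5    5.2]
tray box
 [[576.4 148.4]
 [593.8 -49.2]
 [690.7 -40.7]
 [673.3 156.9]]
L [0.4297 0.1685] 87.18
L [0.4458 0.1857] 87.5
S [0.4829 0.0728] -3.31
S [0.4829 0.0585] -2.24
```

Request:
drive_tool(offset=[[-0.037,0.01,0],[-0.074,0.02,0],[-0.111,0.03,0],[-0.148,0.04,0],[-0.185,0.05,0],[-0.222,0.06,0],[-0.259,0.07,0],[-0.296,0.08,0],[-0.333,0.09,0],[-0.37,0.098,0],[-0.37,0.098,0],[-0.37,0.098,0]], yaw=[0.045,0.09,0.135,0.18,0.225,0.27,0.315,0.36,0.405,0.45,0.45,0.45], hand=[0.18,0.18,0.18,0.18,0.18,0.18,0.18,0.18,0.18,0.18,0.18,0.18], squeeze=50)

```text
t: 1.1
tool_pos: [0.5019, -0.2993, 0.252]
tcp_rot: [180.0, -0.1, 174.1]
wrist_force: [0.2, 0.0, -1.0]
width: 0.591
```

```bash
cat > m3.py <<'E'
from h import *
c=cap('wrist','w1.png')
R=cv2.Rodrigues(np.array(c['rvec'],float))[0]; print('cam',(-R.T@np.array(c['tvec']).ravel()).round(3),R[2].round(2))
hsv=cv2.cvtColor(c['frame'],cv2.COLOR_RGB2HSV)
m=cv2.inRange(hsv,(8,50,185),(25,106,255))
n,l,st,ce=cv2.connectedComponentsWithStats(m)
for k in range(1,n):
    if st[k,4]<800: continue
    ys,xs=np.nonzero(l==k); P=ray(c,np.c_[xs,ys],.03)[:,:2]
    print(k,st[k],cv2.minAreaRect((P*1000).astype(np.float32)))
E
python3 m3.py
python3 - <<'E'
from h import *
import pickle
a,b=pickle.load(open('c0.pkl','rb'))
cr=lambda c,y0,y1,x0,x1,s:cv2.resize(c['frame'][y0:y1,x0:x1,::-1],None,fx=s,fy=s,interpolation=cv2.INTER_CUBIC)
A=cr(a,155,235,275,345,5);B=cr(b,150,270,280,370,4)
h=480;im=np.zeros((h,720,3),np.uint8);im[:400,:350]=A;im[:480,355:715]=B
w=cv2.imread('pics/w1.png')
out=np.zeros((600,800,3),np.uint8); out[:300,:480]=cv2.resize(w,(480,300)); 
out[300:600,:262]=cv2.resize(A,(262,300)); out[0:426,480:800]=cv2.resize(B,(320,426)); cv2.imwrite('pics/mix.png',out)
E
```

```text
cam [ 0.426 -0.291  0.373] [ 0.3  -0.03 -0.95]
129 [433 103  40  66 848] ((473.90911865234375, -148.18276977539062), (40.623573303222656, 69.0610580444336), 80.74783325195312)
179 [ 367  130   30  105 1094] ((521.2699584960938, -227.0699920654297), (31.2385196685791, 123.76725769042969), 86.03811645507812)
258 [ 297  182   41   52 1397] ((542.5037841796875, -303.8387145996094), (47.556732177734375, 64.4140625), 83.33531951904297)
283 [ 231  191   54   39 1394] ((537.8405151367188, -374.4227294921875), (63.43079376220703, 48.07050323486328), 84.10779571533203)
396 [ 163  228   55   65 1113] ((600.16748046875, -471.0276184082031), (68.2166976928711, 89.66124725341797), 72.88308715820312)
504 [ 308  281   52   74 1376] ((704.2485961914062, -298.27777099609375), (57.7373046875, 118.7077865600586), 76.54440307617188)
509 [ 257  283   66   66 1118] ((697.1182861328125, -362.7906494140625), (73.76500701904297, 96.74612426757812), 63.72875213623047)
```

View pics/mix.png

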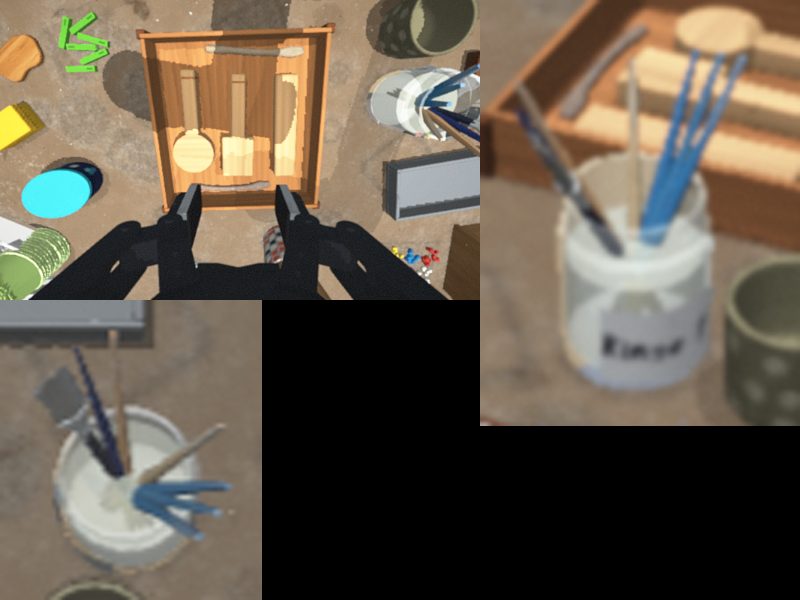

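The crop shows the square blade centred under the hand at about (0.5425, -0.304). It agrees with the top view to within 2 mm, giving a paddle mid of about (0.4965, -0.299). Now I'll descend, and estimate the brush heights alongside.

Request:
drive_tool(offset=[[0.003,0,0.03],[0.006,0,0.06],[0.0095,0,0.09],[0.0095,0,0.12],[0.0095,0,0.145],[0.0095,0,0.165],[0.0095,0,0.18],[0.0095,0,0.195],[0.0095,0,0.205],[0.0095,0,0.213],[0.0095,0,0.22],[0.0095,0,0.222]], yaw=[0,0,0,0,0,0,0,0,0,0,0,0], hand=[0.18,0.18,0.18,0.18,0.18,0.18,0.18,0.18,0.18,0.18,0.18,0.18])

```text
t: 2.15
tool_pos: [0.4907, -0.3, 0.0306]
tcp_rot: [180.0, -0.0, 173.9]
wrist_force: [0.0, -0.4, 0.6]
width: 0.589
```

Run:
```python
from h import *
import pickle
a,b=pickle.load(open('c0.pkl','rb'))
for n,p,q in (('wood',(304.9,163.5),(322.7,167.4)),('dark',(295,168.4),(291.2,174)),('blue',(336.4,204.7),(339.6,164.6)),('blue2',(333,210),(353,167)),('palette',(287,178),(291,174))):
    A=[ray(a,[p],z)[0] for z in (0,.3)];B=[ray(b,[q],z)[0] for z in (0,.3)]
    s=np.linspace(0,1,301);PA=A[0]+np.outer(s,A[1]-A[0]);PB=B[0]+np.outer(s,B[1]-B[0]);d=np.linalg.norm(PA-PB,axis=1);k=d.argmin();print(n,PA[k].round(3),d[k].round(3))
```

```text
wood [ 0.538 -0.043  0.194] 0.059
dark [ 0.529 -0.023  0.186] 0.003
blue [ 0.465 -0.113  0.169] 0.001
blue2 [ 0.454 -0.107  0.17 ] 0.016
palette [ 0.504 -0.011  0.198] 0.021
```

Request:
drive_tool(offset=[[0,0,0],[0,0,0],[0,0,0],[0,0,0],[0,0,0],[0,0,0],[0,0,0],[0,0,0],[0,0,-0.015],[0,0,-0.03],[0,0,-0.05],[0,0,-0.07]], yaw=[0,0,0,0,0,0,0,0,0,0,0,0], hand=[-1,-1,-1,-1,-1,-1,-1,-1,-1,-1,-1,-1])

```text
t: 3.15
tool_pos: [0.4906, -0.2994, 0.1012]
tcp_rot: [180.0, -0.1, 173.9]
wrist_force: [-0.1, -0.7, -1.1]
width: 0.25
```

Request:
drive_tool(offset=[[0,0,-0.035],[0,0,-0.07],[0,0,-0.105],[0,0,-0.14],[0,0,-0.175],[0,0,-0.205],[-0.005,0.018,-0.219],[-0.014,0.048,-0.219],[-0.024,0.08,-0.219],[-0.034,0.115,-0.219],[-0.044,0.15,-0.219],[-0.054,0.185,-0.219]], yaw=[0,0,0,0,-0.06,-0.14,-0.24,-0.34,-0.44,-0.54,-0.64,-0.74], hand=[-1,-1,-1,-1,-1,-1,-1,-1,-1,-1,-1,-1])

```text
t: 4.15
tool_pos: [0.5647, -0.1198, 0.3197]
tcp_rot: [179.9, -0.0, -143.4]
wrist_force: [0.2, -0.2, -1.2]
width: 0.247
```

Request:
drive_tool(offset=[[-0.026,0.016,0],[-0.052,0.032,0],[-0.078,0.047,0],[-0.104,0.063,0],[-0.13,0.079,0],[-0.1566,0.0949,0],[-0.1566,0.0949,0],[-0.1566,0.0949,0],[-0.1566,0.0949,0],[-0.1566,0.0949,0],[-0.1566,0.0949,0.02],[-0.1566,0.0949,0.04]], yaw=[-0.1,-0.21,-0.32,-0.43,-0.54,-0.65,-0.76,-0.87,-0.97,-1.0245,-1.0245,-1.0245], hand=[-1,-1,-1,-1,-1,-1,-1,-1,-1,-1,-1,-1])

```text
t: 5.15
tool_pos: [0.635, 0.0479, 0.2803]
tcp_rot: [-179.9, 0.0, -85.0]
wrist_force: [0.5, 0.2, -2.4]
width: 0.242
```

Run:
```python
from h import *
s=robot.observe();print(s['joints'].round(1),s['tool_pos'])
c=cap('wrist');b=cap('side');t=cap('top')
o=np.zeros((600,800,3),np.uint8)
o[:250,:400]=cv2.resize(c['frame'],(400,250))
o[:250,400:]=cv2.resize(t['frame'],(400,250))
o[250:,:560]=cv2.resize(b['frame'],(560,350))
cv2.imwrite('pics/mix2.png',o[:,:,::-1])
```

```text
[ 18.3  24.5  24.3  -0.  -89.7 -13.3] [0.63495829 0.04787266 0.28025674]
```

View pics/mix2.png

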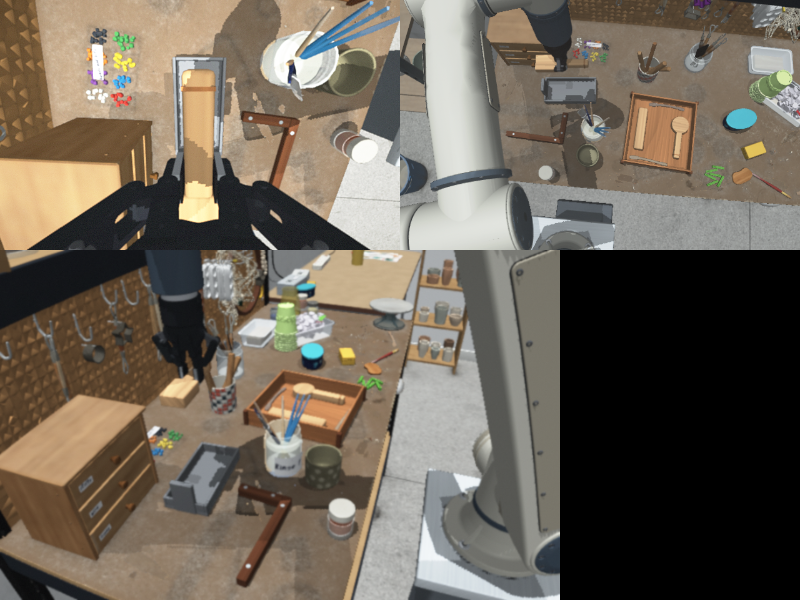

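The paddle is held in line above the tray, blade towards the tab. The arm is clear of the brushes and the chest. Lowering now.

Request:
drive_tool(offset=[[0,0,0.03],[0,0,0.06],[0,0,0.09],[0,0,0.12],[0,0,0.145],[0,0,0.165],[0,0,0.185],[0,0,0.203],[0,0,0.215],[0,0,0.225],[0,0,0.23],[0,0,0.23]], yaw=[0,0,0,0,0,0,0,0,0,0,0,0], hand=[-1,-1,-1,-1,-1,-1,-1,-1,-1,-1,-1,-1])

```text
t: 6.3
tool_pos: [0.6346, 0.0476, 0.0499]
tcp_rot: [180.0, -0.0, -85.0]
wrist_force: [0.1, 0.2, 0.0]
width: 0.244
```

Request:
drive_tool(offset=[[0,0,0.005],[0,0,0.009],[0,0,0.013],[0,0,0.016],[0,0,0.016]], yaw=[0,0,0,0,0], hand=[-1,-1,-1,-1,-1])

```text
t: 6.72
tool_pos: [0.6342, 0.0476, 0.0336]
tcp_rot: [179.9, -0.0, -85.0]
wrist_force: [-0.2, -1.0, -1.4]
width: 0.249
```

Request:
drive_tool(offset=[[0,0,0.0015],[0,0,0.003],[0,0,0.003],[0,0,0.003],[0,0,0.003],[0,0,0.003],[0,0,0.003],[0,0,0.003],[0,0,-0.01],[0,0,-0.03],[0,0,-0.06],[0,0,-0.1]], yaw=[0,0,0,0,0,0,0,0,0,0,0,0], hand=[-1,-1,0.06,0.06,0.06,0.06,0.06,0.06,0.06,0.06,0.06,0.06])

```text
t: 7.72
tool_pos: [0.6327, 0.0473, 0.1325]
tcp_rot: [179.6, -0.0, -85.0]
wrist_force: [1.4, 1.2, -0.4]
width: 0.529
```

Request:
drive_tool(offset=[[0,0,-0.03],[0,0,-0.06],[0,0,-0.09],[0,0,-0.09],[0,0,-0.09]], yaw=[0,0,0,0,0], hand=[0.06,0.06,0.06,0.06,0.06])

```text
t: 8.13
tool_pos: [0.6355, 0.0479, 0.2267]
tcp_rot: [-179.7, 0.1, -85.0]
wrist_force: [0.7, 0.6, -1.1]
width: 0.53
```

Run:
```python
from h import *
print(robot.observe()['tool_pos'])
c=cap('wrist','w3.png');b=cap('side','s3.png');t=cap('top','t3.png')
import pickle;pickle.dump((t,b,c),open('c3.pkl','wb'))
o=np.zeros((570,800,3),np.uint8)
o[:500]=cv2.resize(c['frame'],(800,500)); 
o[320:,:400]=cv2.resize(b['frame'][150:350,100:420],(400,250))
cv2.imwrite('pics/mix3.png',o[:,:,::-1])
```

```text
[0.63549229 0.04785531 0.22665458]
```

View pics/mix3.png

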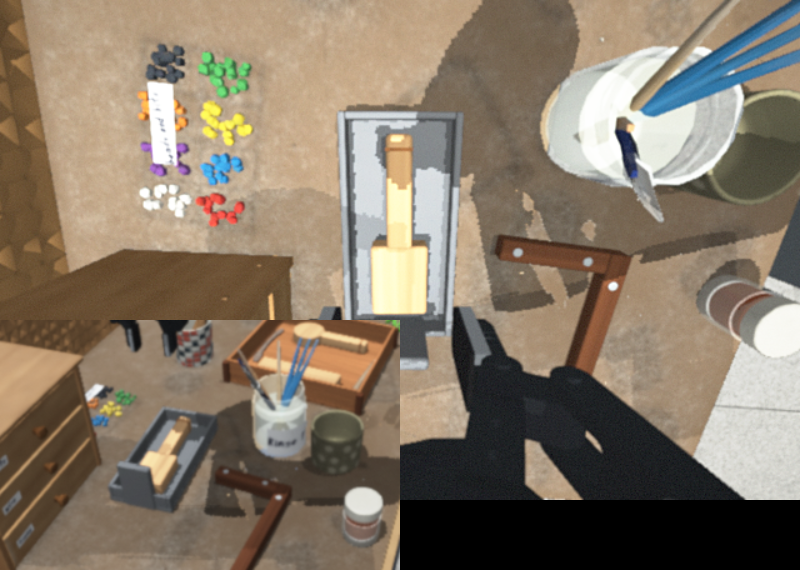

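The picture shows the paddle lying flat and centred in the tray, released, with the stop, jar and pot undisturbed. Next I'll turn to the tab, keeping the camera side towards the robot and away from the chest.

Request:
drive_tool(offset=[[-0.01,0,0],[-0.02,0,0],[-0.03,0,0],[-0.04,0,0],[-0.05,0,0],[-0.06,0,0],[-0.07,0,0],[-0.08,0,0],[-0.09,0,0],[-0.1,0,0],[-0.103,0,0],[-0.103,0,0]], yaw=[0.12,0.24,0.36,0.48,0.6,0.72,0.84,0.96,1.08,1.2,1.32,1.44], hand=[0.3,0.3,0.3,0.3,0.3,0.3,0.3,0.3,0.3,0.3,0.3,0.3])

```text
t: 9.28
tool_pos: [0.6249, 0.151, 0.2224]
tcp_rot: [-180.0, -0.2, -167.8]
wrist_force: [-0.2, -0.6, 0.4]
width: 0.652
```

Request:
drive_tool(offset=[[0,0,0],[0,0,0.03],[0,0,0.05],[0,0,0.05],[0,0,0.05]], yaw=[0.12,0.131,0.131,0.131,0.131], hand=[0.3,0.3,0.3,0.3,0.3])

```text
t: 9.7
tool_pos: [0.6246, 0.1497, 0.1724]
tcp_rot: [-179.9, -0.2, -175.0]
wrist_force: [-1.0, 0.4, 1.3]
width: 0.649
```

Run:
```python
from h import *
s=robot.observe();print(s['tool_pos'],s['tcp_rot'],s['joints'].round(1))
c=cap('wrist');b=cap('side');t=cap('top')
# expected tab top corners for tray at est pose, drawn as dots
y=np.radians(5);ex=np.array([np.cos(y),np.sin(y),0]);ey=np.array([-np.sin(y),np.cos(y),0]);o0=np.array([.6335,.0539,0])
P=[o0+ex*a+ey*d+[0,0,.08] for a in(-.025,.025) for d in(.091,.103)]
o=np.zeros((600,800,3),np.uint8)
ims=[]
for k in (c,b):
    f=k['frame'].copy()
    for u,v in proj(k,P).round().astype(int): cv2.circle(f,(int(u),int(v)),1,(255,0,0),-1)
    ims.append(f)
o[:375,:600]=cv2.resize(ims[0],(600,375)); o[375:,:]=0
o[300:600,320:]=cv2.resize(ims[1][150:350,100:420],(480,300)); 
cv2.imwrite('pics/mix4.png',o[:,:,::-1])
```

```text
[0.62464878 0.14966241 0.17244949] [-179.87975694   -0.24698577 -174.98600212] [  27.4   27.1   12.7    0.   -75.9 -112.4]
```

View pics/mix4.png

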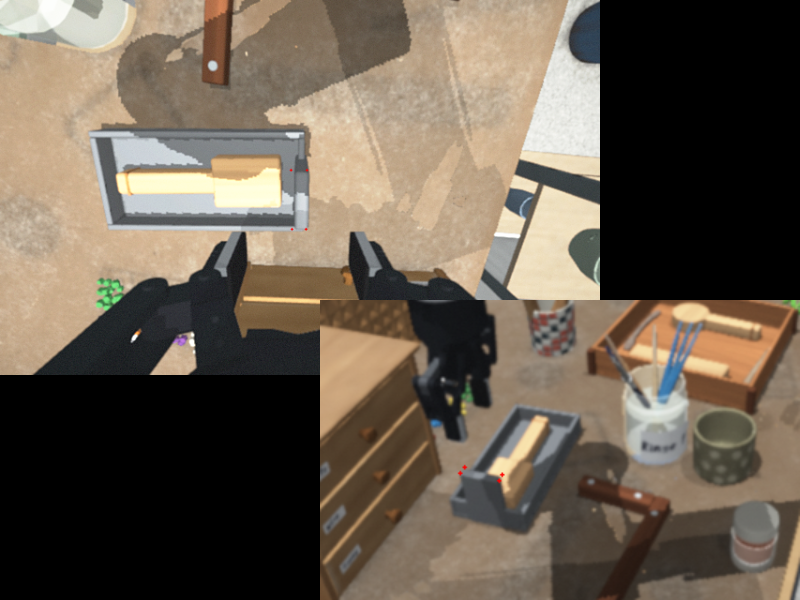

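The predicted tab corners land on the tab in both views, so I'm descending and gripping.

Request:
drive_tool(offset=[[0,0,0.025],[0,0,0.05],[0,0,0.07],[0,0,0.09],[0,0,0.1],[0,0,0.107],[0,0,0.107]], yaw=[0,0,0,0,0,0,0], hand=[0.3,0.3,0.3,0.3,0.3,0.3,0.3])

```text
t: 10.43
tool_pos: [0.6255, 0.1502, 0.0669]
tcp_rot: [-180.0, -0.0, -175.0]
wrist_force: [-0.3, 0.1, -0.8]
width: 0.651
```

Request:
drive_tool(offset=[[0,0,0],[0,0,0],[0,0,0],[0,0,0],[0,0,0],[0,0,0],[0,0,0],[0,0,0],[0,0,0],[0,0,0]], yaw=[0,0,0,0,0,0,0,0,0,0], hand=[-1,-1,-1,-1,-1,-1,-1,-1,-1,-1], squeeze=50)

```text
t: 11.27
tool_pos: [0.6263, 0.1509, 0.0688]
tcp_rot: [179.9, 0.2, -175.0]
wrist_force: [-1.6, 3.0, 5.9]
width: 0.131
```

Request:
drive_tool(offset=[[-0.001,0.005,0],[-0.002,0.014,0],[-0.003,0.026,0],[-0.004,0.039,0],[-0.0055,0.052,0],[-0.007,0.065,0],[-0.0085,0.078,0],[-0.01,0.091,0],[-0.011,0.104,0],[-0.012,0.117,0],[-0.013,0.128,0],[-0.0144,0.1363,0]], yaw=[0.005,0.015,0.03,0.042,0.054,0.066,0.078,0.09,0.102,0.114,0.126,0.134], hand=[-1,-1,-1,-1,-1,-1,-1,-1,-1,-1,-1,-1])

```text
t: 12.27
tool_pos: [0.6287, 0.2857, 0.0688]
tcp_rot: [-179.8, 0.1, 177.3]
wrist_force: [-0.8, -7.1, 7.5]
width: 0.135
```

Run:
```python
from h import *
s=robot.observe();print(s['tool_pos'],s['tcp_rot'],s['wrist_force'],s['width'])
c=cap('wrist','w5.png');b=cap('side');t=cap('top')
o=np.zeros((600,800,3),np.uint8)
o[:300,:480]=cv2.resize(c['frame'],(480,300));o[300:,:480]=cv2.resize(b['frame'],(480,300)); o[:200,480:]=cv2.resize(t['frame'],(320,200))
cv2.imwrite('pics/mix5.png',o[:,:,::-1])
```

```text
[0.62872117 0.2857458  0.06875915] [-1.79790608e+02  8.10513276e-02  1.77311531e+02] [-0.78066114 -7.10973763  7.52209552] 0.1351682383441064
```

View pics/mix5.png

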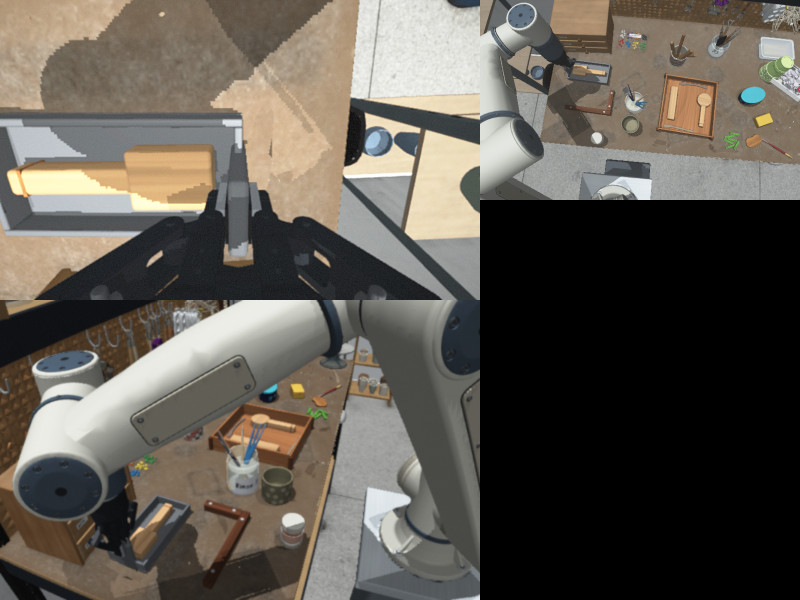

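The tray follows in the grip with the paddle still lying in it. It is clear of the chest and of the short batten. Now sliding toward the robot, parallel to the short batten.

Request:
drive_tool(offset=[[0.004,0,0],[0.012,0,0],[0.024,0,0],[0.037,0,0],[0.05,0,0],[0.063,0,0],[0.076,0,0],[0.088,0,0],[0.099,0,0],[0.107,0,0],[0.113,0,0],[0.116,0,0]], yaw=[0,0,0,0,0,0,0,0,0,0,0,0], hand=[-1,-1,-1,-1,-1,-1,-1,-1,-1,-1,-1,-1])

```text
t: 13.42
tool_pos: [0.5131, 0.2933, 0.0688]
tcp_rot: [179.9, 0.2, 177.4]
wrist_force: [5.9, 0.1, 5.6]
width: 0.134
```

Request:
drive_tool(offset=[[0.002,-0.002,0],[0.003,-0.005,0],[0.004,-0.008,0],[0.005,-0.011,0],[0.006,-0.014,0],[0.006,-0.016,0],[0.006,-0.016,0]], yaw=[0,0,0,0,0,0,0], hand=[-1,-1,-1,-1,-1,-1,-1])

```text
t: 14.0
tool_pos: [0.5064, 0.279, 0.0688]
tcp_rot: [179.8, 0.2, 177.3]
wrist_force: [1.5, 4.7, 6.1]
width: 0.134
```

Run:
```python
from h import *
s=robot.observe();print(s['tool_pos'],s['tcp_rot'],s['wrist_force'],s['ft_torque'],s['width'])
c=cap('wrist');b=cap('side')
o=np.zeros((600,800,3),np.uint8)
o[:375,:600]=cv2.resize(c['frame'],(600,375));o[300:,320:]=cv2.resize(b['frame'][150:400,60:460],(480,300))
cv2.imwrite('pics/mix6.png',o[:,:,::-1])
```

```text
[0.50641736 0.27899636 0.06875076] [179.75404425   0.17983641 177.34640266] [1.50307525 4.73949104 6.10642197] [ 1.41629474 -0.41309049  0.093928  ] 0.13358210703864384
```

View pics/mix6.png

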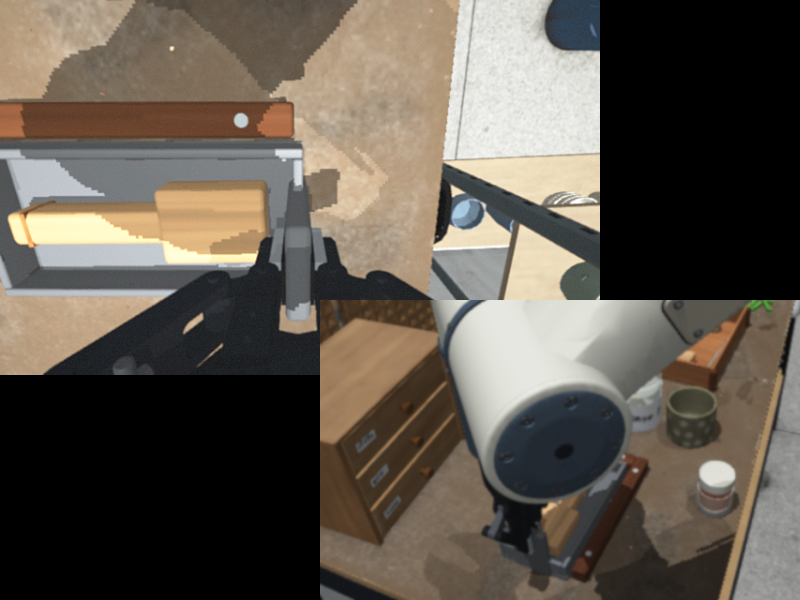

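The tray lies parallel to the long batten and about 5 mm off it. I'll creep in and watch the force.

Request:
drive_tool(offset=[[0.001,0,0],[0.002,0,0],[0.003,0,0],[0.004,0,0],[0.005,0,0],[0.006,0,0],[0.006,0,0]], yaw=[0,0,0,0,0,0,0], hand=[-1,-1,-1,-1,-1,-1,-1])

```text
t: 14.68
tool_pos: [0.5014, 0.2782, 0.0688]
tcp_rot: [179.9, 0.3, 177.4]
wrist_force: [6.3, 0.7, 5.8]
width: 0.129
```

Request:
drive_tool(offset=[[0,-0.001,0],[0,-0.002,0],[0,-0.003,0],[0,-0.004,0],[0,-0.005,0],[0,-0.006,0],[0,-0.006,0]], yaw=[0,0,0,0,0,0,0], hand=[-1,-1,-1,-1,-1,-1,-1])

```text
t: 15.27
tool_pos: [0.5013, 0.2741, 0.0688]
tcp_rot: [179.7, 0.3, 177.3]
wrist_force: [5.3, 7.3, 3.3]
width: 0.136
```

Request:
drive_tool(offset=[[0,-0.001,0],[0,-0.002,0],[0,-0.003,0],[0,-0.004,0],[0,-0.004,0],[0,-0.004,0]], yaw=[0,0,0,0,0,0], hand=[-1,-1,-1,-1,-1,-1])

```text
t: 15.77
tool_pos: [0.5012, 0.2735, 0.0694]
tcp_rot: [179.3, 0.4, 177.4]
wrist_force: [2.4, 17.4, 4.9]
width: 0.131
```

Request:
drive_tool(offset=[[0.001,0,0],[0.002,0,0],[0.003,0,0],[0.003,0,0]], yaw=[0,0,0,0], hand=[-1,-1,-1,-1])

```text
t: 16.1
tool_pos: [0.5008, 0.2735, 0.0699]
tcp_rot: [179.3, 0.7, 177.4]
wrist_force: [11.2, 14.1, -0.4]
width: 0.136
```

Both battens are felt: y stalls at 17 N and x at 11 N. Relaxing the push, opening and rising.

Request:
drive_tool(offset=[[-0.002,0.003,0],[-0.003,0.005,0],[-0.003,0.005,0],[-0.003,0.005,0],[-0.003,0.005,0],[-0.003,0.005,0],[-0.003,0.005,0],[-0.003,0.005,0],[-0.003,0.005,-0.01],[-0.003,0.005,-0.03],[-0.003,0.005,-0.06],[-0.003,0.005,-0.1]], yaw=[0,0,0,0,0,0,0,0,0,0,0,0], hand=[-1,-1,-0.3,0.1,0.1,0.1,0.1,0.1,0.1,0.1,0.1,0.1])

```text
t: 17.1
tool_pos: [0.4977, 0.2712, 0.1667]
tcp_rot: [-179.8, -0.2, 177.3]
wrist_force: [1.0, 0.6, -0.2]
width: 0.552
```

Request:
drive_tool(offset=[[0.0,0.03,-0.03],[0.0,0.03,-0.06],[0.0,0.03,-0.1],[0.0,0.03,-0.12],[0.0,0.03,-0.12]], yaw=[0,0,0,0,0], hand=[0.1,0.1,0.1,0.1,0.1])

```text
t: 17.52
tool_pos: [0.5023, 0.303, 0.2944]
tcp_rot: [179.6, 0.5, 177.3]
wrist_force: [0.6, 0.5, -0.1]
width: 0.549
```

Run:
```python
from h import *
s=robot.observe();print(s['t'],s['tool_pos'],s['wrist_force'])
c=cap('wrist','w7.png');b=cap('side');t=cap('top')
import pickle;pickle.dump((c,b,t),open('c7.pkl','wb'))
f=c['frame']
y=np.radians(-2.7);ex=np.array([np.cos(y),np.sin(y),0]);ey=np.array([-np.sin(y),np.cos(y),0]);o0=np.array([.4976,.175,0])
P=[o0+ex*i*.05+ey*j*.1+[0,0,.03] for i in(-1,1) for j in(-1,1)]
for u,v in proj(c,P).round().astype(int): cv2.circle(f,(int(u),int(v)),2,(255,0,0),-1)
o=np.zeros((600,800,3),np.uint8)
o[:400,:640]=f;o[380:,:480]=cv2.resize(b['frame'][100:375],(480,220))[:220];o[400:,480:]=cv2.resize(t['frame'],(320,200))
cv2.imwrite('pics/mix7.png',o[:,:,::-1])
```

```text
17.5167 [0.50225687 0.30297628 0.29444609] [ 0.58097367  0.47780194 -0.14453727]
```

View pics/mix7.png

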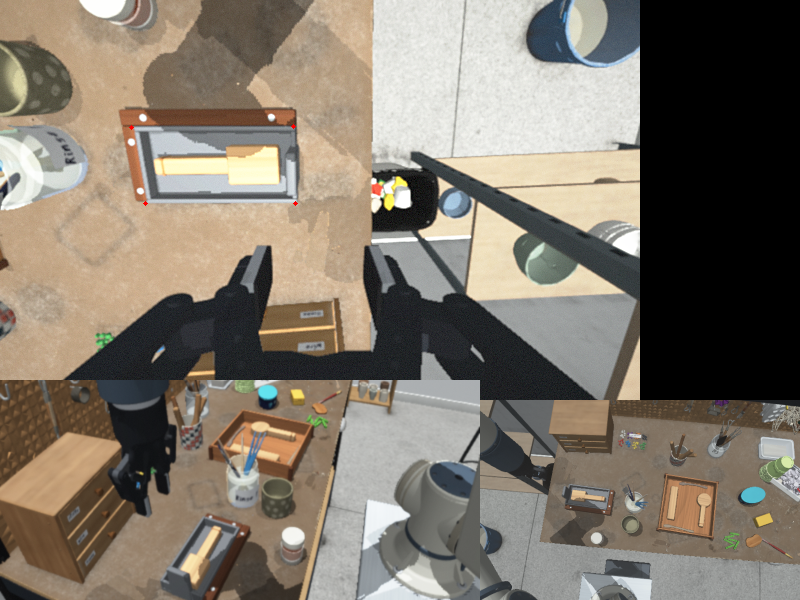

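The tray is home in the corner, touching both battens, with the paddle flat in it. The bar and round paddle are in the crate, and the jar and pot are in place. Handing in.

```bash
python3 -c "
from rig import robot
print(robot.sign_off())"
```

```text
the job is handed in; nothing more can be done
None
```

The square-bladed paddle is lying flat in the grey tray. The tray is in the corner of the bench stop, against both battens, tab on the open left side, and let go. I handed the job in at about 17.6 s of the 53 s; sign-off gave no verdict.

- **Tray position:** on the final push I felt both battens, at about 17 N in y and 11 N in x. In the last pictures the tray's rim corners lie on the predicted seat, and it looks square to the battens.
- **Paddle:** it looks flat and within the tray walls. I judged this by eye in the last picture and did not measure its position again after the slide.
- **Other objects:** the round paddle and the bar are still in the crate, and the jar and pot look unmoved. I checked these by eye only.
- **Disagreements:**
  - My first colour masks read the paddle 15 mm too short because the handle end was in shadow, so I placed it from the blade instead. The top and wrist views then agreed to about 2 mm.
  - My first brush-tip match was off by 59 mm, so I carried the paddle over at about 0.32 m, above all the height estimates (at most 0.2 m).

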